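# Set the light box's side stop and hold the square in its corner

### The arm

A 7-joint arm with a two-finger parallel gripper is mounted at the origin on the work surface. World frame = base frame: x ahead of the robot, y to its left, z up, the work surface at z = 0. Lengths are in m, angles in rad, forces in N, time in s.
With the tool pointing down it reaches from about 0.4 to 0.85 m from the base axis. Payload 6.9 kg.
Tool frame: the origin (TCP) lies midway between the tips of the shut fingers; the grasp point (between the pads) lies behind it (ctrl.pinch_z is the z of the grasp point in the tool frame, in m); z points along the fingers, y is the direction in which the jaws open and shut (so a half turn about z gives the same grasp; the last joint's range is limited). The gripper opens to 85 mm and grips with 20 to 120 N. Pads are 22 mm wide; open, the fingers measure 114 mm over their backs; the gripper's body (76 mm by 85 mm) begins 54 mm behind the grasp point. The pads swing forward as they close: fully open they stand 13 mm farther back than shut.
Start: joints at [0.105, 0.507, -0.238, 1.5, 0.126, 1.149, -0.155], TCP at [0.625, -0, 0.231] pointing down, gripper open.
Joint ranges: [-3.08, 3.08], [-0.24, 2.05], [-1.43, 1.35], [0, 2.5], [-1.52, 4.66], [0.17, 1.96], [-2.89, 2.89]. Speed limits (rad/s): [2.39, 2.39, 3.14, 3.14, 3.14, 3.14, 3.14].

### API

Orientations are given as a unit quaternion [w, x, y, z].
In Python, from station import ctrl, get_state, vision, ticket, models gives the robot as it stands. Calls block until the motion is done:
- ctrl.movep(position, orientation): joint-space move of the TCP to a pose.
- ctrl.movel(position, frame=None, max_speed=0.15): straight line of the TCP; frame=None keeps the orientation; max_speed is the mean speed in m/s.
- ctrl.set_joints(angles): joint-space move.
- ctrl.ungrasp() and ctrl.close_gripper(force=None): open the fingers fully, or close them until they stop; force is the grip in N (None keeps the last).
- ctrl.pause(seconds).
- ctrl.ik(position, orientation): joint angles nearest the present ones, or None.
- get_state(): the state.
- vision.grab_frame(name): name is "scene" or "side" or "wrist"; returns (picture, depth): 480x640x3 uint8, blue, green, red; 480x640 float32, m along the optical axis (not along the pixel's ray), 0 where there is no reading.
- vision.camera_info(name): a dict with "mtx" (3x3 intrinsics, pixels), "R" (3x3) and "t" (3): a world point X has camera coordinates R X + t; the wrist camera has in their place "hand_eye" (4x4, takes a point from camera to tool coordinates, whose origin is the TCP and whose axes are the flange's). Camera axes: x right, y down, z forward; pixel columns grow to the right and rows downward; lengths in m; the calibration is good to about 2 mm. A picture is of the moment at which its call begins: read the wrist's pose just before it. camera_info takes no time and is no camera call.
A pose or a line that the arm cannot do raises ctrl.Unreachable and nothing moves.
- ticket.close_job(): hands the job in, once; it reports no verdict.
Trained networks look in the newest picture that a camera, given by its name, has taken for a name from the list of things; names that differ only in an ending like _2 or _b are one class to them, and where a whole thing is asked for, a point or a joint stands for the part that bears it (a point fixed in the world has none). Each returns a list of dicts, best first, with "p" (0 to 1); they miss things now and then, are a little off and sometimes report something else, mostly with a low value. They report only what shows in the picture. A call takes as long as a camera call. They do not tell look-alikes from the thing itself.
- models.recognise(camera, target): "point" ([column, row] in pixels, amid what is visible of it).
- models.masks_of(camera, target): "mask" (480x640 bool, what is visible of it) and "point" ([column, row] in pixels, amid what is visible of it).
The state is a dict: "time": time; "qpos": joint angles; "qd": joint speeds; "tau": joint torques, N m; "tcp_pos": TCP position; "eef_rot": TCP orientation; "contact_force": force on the tool from outside, world axes, zero at the start; "wrist_torque": the same for the moment, N m; "width": finger opening in m.
Only numpy, scipy, OpenCV 4.12 (cv2) and the standard library are available. Lean on these libraries where they do the work, as an engineer would, in place of code of your own. Each camera call takes 0.05 s, during which the arm holds its last target.

### The job

On the film light box, wind the handwheel clockwise (seen from above) until it comes up against its end, a full turn or a little more, which brings the sliding side stop fully home. Then take the aluminium set square by its knob, lay it flat on the light box and press its right-angled corner into the corner of the two stops until both outer edges lie flush against them, and finish while still holding it pressed firmly against both stops. Leave the mouse, the drink carton and the mug where they are.

Things in the scene. Friction and masses are not known exactly. Their poses are not given: they have to be found in the camera images.
- light_box: Grey film light box fixed to the desk, a flat plate 24 mm high with a white window. Origin on the desk; the plate reaches from -130 to +130 mm along its own x and from -130 to +200 mm along its own y. Its x axis points to the back stop, its y axis towards the handwheel, z up. It does not move. Its top and both stops are smooth: the square slides on them with a friction coefficient of about 0.25.
- back_stop: Fixed aluminium bar, 20 mm thick and 22 mm high, standing on the light box's top along the box's y axis for 320 mm (box y from -125 to +195 mm). The face that the square touches looks to the box's -x and lies at box x = +100 mm. Origin on the bar's underside, in the middle of its length and thickness.
- side_stop: Sliding aluminium bar, 180 mm long (along the box's x, box x from -82 to +98 mm), 16 mm thick and 22 mm high, on the light box's top, at right angles to the back stop. The face that the square touches looks to the box's -y; origin at the foot of that face, mid-length. The handwheel drives it 4.5 mm per radian towards the box's -y; at its end the face lies at box y = +30 mm. Pushing on the bar does not turn the wheel back at under 20 N.
- stop_corner (a point): The inner corner between the faces of the two stops, at the height of the light box's top (24 mm above the desk). It moves with the side stop. Axes as the light box: the back stop lies on its +x side and the side stop on its +y side.
- handwheel (a joint): Angle of the handwheel in rad, growing clockwise seen from above. Starts between 0 and 1.2; the end is at 7.48, where it stops hard. It stays where it is left; turning it takes about 3 to 4 N sideways at the crank knob.
- wheel_axis (a point): Centre of the black handwheel's top face, on its upright axis: a flat disc of 106 mm diameter and 10 mm thick, its top 64 mm above the desk (a small hub stands 4 mm higher). Fixed in place.
- crank_knob (a point): Centre of the crank knob, an upright grey round grip 22 mm in diameter and 40 mm high standing on the handwheel's rim, 40 mm from the wheel's axis; it turns freely about its own upright axis. The point is half-way up, 87 mm above the desk; the knob reaches from 67 to 107 mm above the desk.
- square_knob (a point): Centre of the wooden knob by which the set square is held: a plain upright cylinder 24 mm in diameter and 38 mm high, standing on the 12 mm thick square. The point is 31 mm above the square's underside, half-way up the knob. Its axes are the square's: x and y point to the two outer edges.
- square_corner (a point): The outer right-angled corner of the set square, at its underside, 55 mm along +x and 55 mm along +y from the knob's axis. The two outer edges run from here 150 mm along the square's -x and 150 mm along its -y, facing +y and +x. In place, this corner meets stop_corner and the square's axes are those of the light box.
- square: The set square: a flat triangular frame of aluminium, 12 mm thick, with two 150 mm edges at a right angle, and a round wooden knob; about 0.3 to 0.6 kg. It starts flat on the desk to the right of the light box. Origin on its underside, straight below the knob, near its centre of mass.
- mouse: Black computer mouse, 105 x 60 x 34 mm, on the desk. Origin at its underside. Not to be disturbed.
- carton: Green drink carton, 40 x 65 x 115 mm, standing on the desk. Origin at its underside. Not to be disturbed.
- mug: White mug, 76 mm in diameter and 85 mm high, standing on the desk. Origin at its underside. Not to be disturbed.
Things that resemble listed ones, but are neither listed nor needed, are in the scene too. Of the things that look like the square, the smaller one is meant.

How it is judged:
By the outcome, as a careful person would: the job done as asked, in the order asked, and still so for the second after the job is handed in, while the arm keeps its last pose, push and grip.
It also fails if it takes over 69 s, if anything falls off the work surface, if the arm or the gripper's body presses on something with over 40 N, if the wrist force passes 120 N, or if a joint passes its speed limit or range.

## Working session

There is one attempt and no reset: what is moved stays moved. The work goes in short steps, each a Python script; the robot and the scene stay as the last script left them, time stands still between calls to the robot, and variables do not carry over. Pictures are saved under pics/ and viewed, and the job is handed in when it is done.

```bash
ls; mkdir -p pics
python3 - <<'E'
from station import ctrl,get_state,vision,models
import cv2,numpy as np
s=get_state();print(s['time'],s['tcp_pos'],s['eef_rot'],ctrl.pinch_z,s['width'])
for c in ('scene','side','wrist'):
    im,d=vision.grab_frame(c);cv2.imwrite(f'pics/{c}0.png',im);np.save(f'pics/{c}0.npy',d)
    i=vision.camera_info(c);print(c,{k:np.round(v,3).tolist() for k,v in i.items()})
E
```

```text
pics
0.0 [ 6.24481211e-01 -4.93751273e-05  2.30430716e-01] [-6.18443853e-04  7.07085810e-01  7.07127188e-01 -6.44547697e-04] -0.0187 0.085314681913152
scene {'mtx': [[575.411, 0.0, 320.8], [0.0, 575.411, 227.879], [0.0, 0.0, 1.0]], 'R': [[-0.316, 0.949, -0.012], [0.831, 0.271, -0.485], [-0.457, -0.163, -0.874]], 't': [0.256, -0.479, 2.029]}
side {'mtx': [[608.642, 0.0, 324.148], [0.0, 608.642, 236.581], [0.0, 0.0, 1.0]], 'R': [[-0.878, -0.478, -0.016], [-0.329, 0.628, -0.705], [0.347, -0.615, -0.709]], 't': [0.542, 0.3, 1.451]}
wrist {'mtx': [[361.01, 0.0, 312.359], [0.0, 361.01, 234.16], [0.0, 0.0, 1.0]], 'hand_eye': [[-0.0, -0.946, -0.325, 0.084], [1.0, -0.0, -0.001, 0.0], [0.0, -0.325, 0.946, -0.143], [0.0, 0.0, 0.0, 1.0]]}
```

View pics/scene0.png

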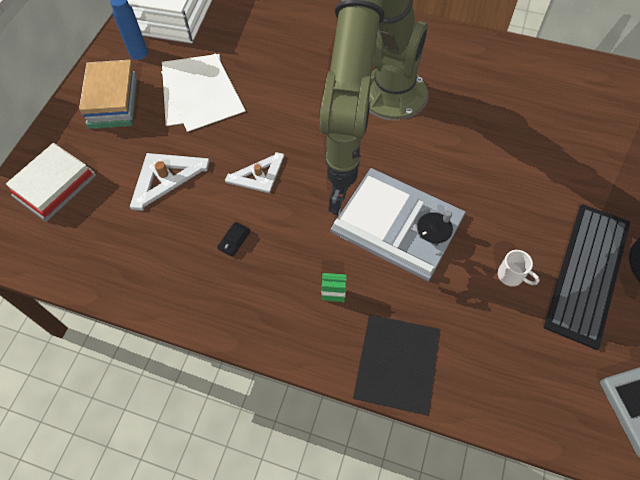

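View pics/side0.png

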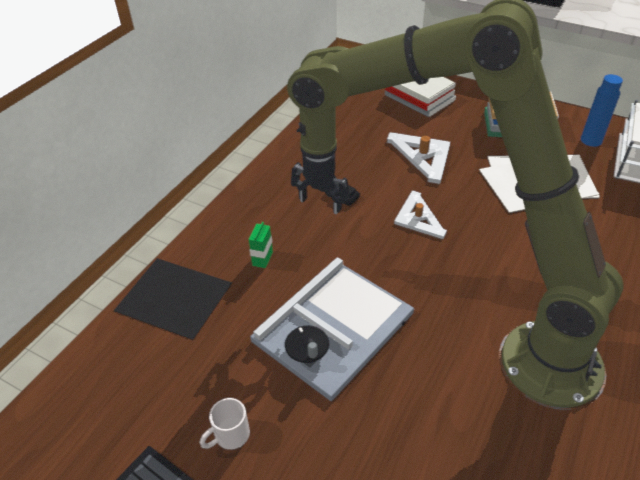

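View pics/wrist0.png

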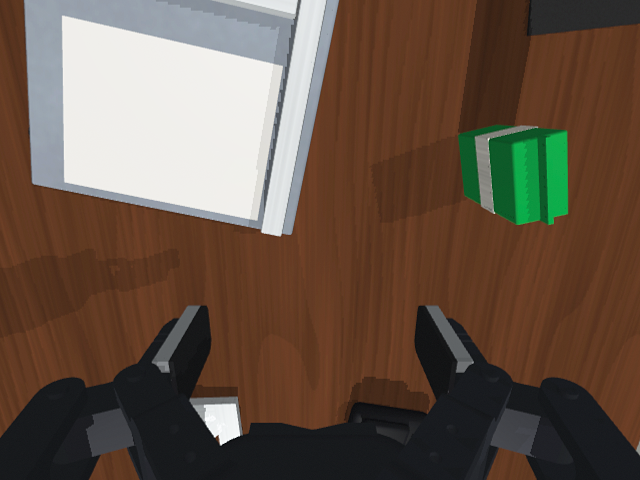

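```bash
cat > h.py <<'E'
from station import ctrl,get_state,vision,models,ticket
import cv2,numpy as np
from scipy.spatial.transform import Rotation as Ro
from scipy.optimize import least_squares
def rot(q): return Ro.from_quat([q[1],q[2],q[3],q[0]])
def quat(psi):
    # tool down, tool y axis at angle psi in world; 
    y=np.array([np.cos(psi),np.sin(psi),0]);z=np.array([0,0,-1.]);x=np.cross(y,z)
    q=Ro.from_matrix(np.c_[x,y,z]).as_quat();return [q[3],q[0],q[1],q[2]]
def campose(c,st=None):
    i=vision.camera_info(c)
    if c!='wrist':
        R=np.array(i['R']);t=np.array(i['t']);return R.T,-R.T@t,np.array(i['mtx'])
    st=st or get_state();H=np.array(i['hand_eye']);R=rot(st['eef_rot']).as_matrix()
    return R@H[:3,:3],R@H[:3,3]+np.array(st['tcp_pos']),np.array(i['mtx'])
def world(P,d,mask=None):
    R,o,K=P;v,u=np.nonzero(mask if mask is not None else d>0)
    z=d[v,u];k=z>0;u,v,z=u[k],v[k],z[k]
    c=np.c_[(u-K[0,2])/K[0,0]*z,(v-K[1,2])/K[1,1]*z,z]
    return c@R.T+o
def ray(P,uv,zw):
    R,o,K=P;uv=np.atleast_2d(uv).astype(float)
    r=np.c_[(uv[:,0]-K[0,2])/K[0,0],(uv[:,1]-K[1,2])/K[1,1],np.ones(len(uv))]@R.T
    return o+r*((zw-o[2])/r[:,2])[:,None]
def proj(P,X):
    R,o,K=P;c=(np.atleast_2d(X)-o)@R;q=c@K.T;return q[:,:2]/q[:,2:]
E
python3 - <<'E'
from h import *
for c in ('scene','side'):
    im,d=vision.grab_frame(c);P=campose(c)
    for t in ('light_box','side_stop','back_stop','handwheel','crank_knob','square','square_knob','mouse','carton','mug'):
        for r in models.masks_of(c,t)[:3]:
            W=world(P,d,r['mask']);
            print(c,t,round(r['p'],2),np.round(r['point']),len(W),np.round(np.median(W,0),3),np.round(np.percentile(W,[2,98],axis=0),3).tolist())
            if t in('light_box',) :
                k=abs(W[:,2]-.024)<.004
                rc=cv2.minAreaRect((W[k,:2]*1000).astype(np.float32));print('  rect',rc, cv2.boxPoints(rc))
E
```

```text
scene light_box 0.8 [397. 223.] 8356 [0.532 0.153 0.025] [[0.379, -0.013, 0.01], [0.656, 0.31, 0.068]]
  rect ((511.03436279296875, 147.91476440429688), (329.4530944824219, 265.84747314453125), 78.23573303222656) [[347.31735   13.749573]
 [607.5807   -40.45288 ]
 [674.75134  282.07996 ]
 [414.48804  336.2824  ]]
scene side_stop 0.95 [407. 229.] 344 [0.534 0.182 0.044] [[0.445, 0.16, 0.025], [0.609, 0.205, 0.052]]
scene back_stop 0.64 [410. 225.] 358 [0.529 0.184 0.043] [[0.447, 0.16, 0.025], [0.607, 0.206, 0.052]]
scene back_stop 0.44 [335. 288.] 651 [0.81  0.035 0.098] [[0.776, 0.005, 0.002], [0.822, 0.067, 0.116]]
scene handwheel 0.73 [233. 239.] 607 [ 0.73  -0.303  0.027] [[0.676, -0.336, 0.011], [0.774, -0.276, 0.039]]
scene handwheel 0.57 [437. 228.] 939 [0.524 0.26  0.064] [[0.478, 0.211, 0.054], [0.572, 0.305, 0.105]]
scene crank_knob 0.64 [435. 225.] 930 [0.524 0.261 0.064] [[0.477, 0.211, 0.054], [0.571, 0.305, 0.105]]
scene crank_knob 0.36 [259. 174.] 1190 [ 0.487 -0.32   0.01 ] [[0.393, -0.408, -0.003], [0.533, -0.271, 0.048]]
scene crank_knob 0.31 [408. 228.] 397 [0.532 0
[... 2284 characters left out ...]
 215.] 1189 [ 0.473 -0.309  0.011] [[0.384, -0.404, -0.001], [0.527, -0.266, 0.049]]
side square 0.65 [424. 151.] 1661 [ 0.563 -0.601  0.016] [[0.484, -0.686, -0.001], [0.7, -0.496, 0.067]]
side square_knob 0.86 [418. 218.] 1208 [ 0.473 -0.31   0.011] [[0.385, -0.404, -0.002], [0.527, -0.266, 0.049]]
side mouse 0.51 [351. 196.] 174 [ 0.679 -0.3    0.023] [[0.553, -0.359, -0.001], [0.711, -0.009, 0.303]]
side carton 0.97 [261. 242.] 826 [0.782 0.057 0.076] [[0.768, 0.005, 0.003], [0.81, 0.072, 0.113]]
side mug 0.93 [228. 424.] 1816 [0.579 0.51  0.045] [[0.534, 0.472, -0.001], [0.606, 0.571, 0.086]]
side mug 0.53 [322. 326.] 679 [0.519 0.185 0.043] [[0.436, 0.151, 0.022], [0.609, 0.208, 0.05]]
```

Run:
```python
from h import *
ctrl.movep([0.53,0.24,0.30],quat(0))
st=get_state();im,d=vision.grab_frame('wrist');cv2.imwrite('pics/w1.png',im);np.save('pics/w1.npy',d)
import pickle;pickle.dump(campose('wrist',st),open('pics/w1.pkl','wb'))
print(st['time'],st['tcp_pos'],st['qpos'])
ctrl.movep([0.48,-0.25,0.30],quat(0))
st=get_state();im,d=vision.grab_frame('wrist');cv2.imwrite('pics/w2.png',im);np.save('pics/w2.npy',d)
pickle.dump(campose('wrist',st),open('pics/w2.pkl','wb'))
print(st['time'],st['tcp_pos'],st['qpos'])
```

```text
2.2917 [0.53090407 0.2380496  0.29950727] [-0.28043522  0.3966214  -0.28201287  1.49958028  0.11449762  1.26225373
 -0.57893439]
4.1333 [ 0.48071557 -0.24875151  0.29999443] [ 0.52544784  0.32279063 -0.13118744  1.60389433  0.04344624  1.21771873
  0.38791598]
```

View pics/w1.png

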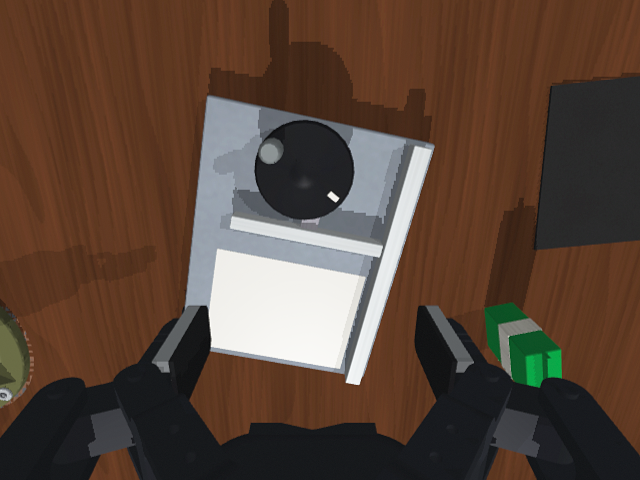

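View pics/w2.png

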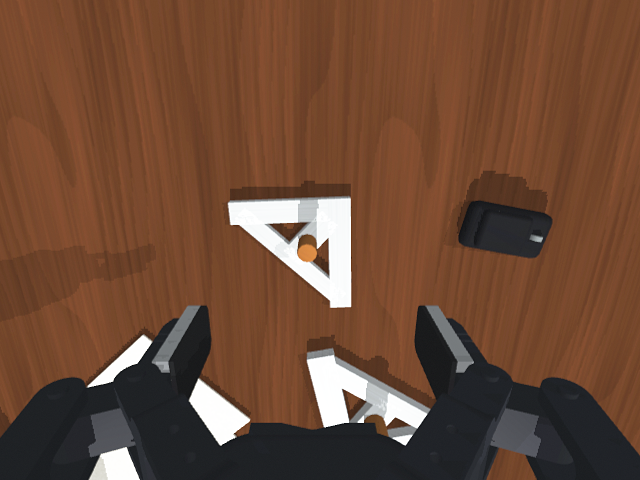

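```bash
cat > meas.py <<'E'
from h import *
import pickle
def edgefit(P,im,line0,zw,normal_px=8,n=60):
    """line0: world pts a,b (2d) at height zw; search the strongest gradient along normal; return refined a,b"""
    a,b=[np.array(x,float) for x in line0]
    g=cv2.GaussianBlur(cv2.cvtColor(im,cv2.COLOR_BGR2GRAY).astype(np.float32),(0,0),0.8)
    pa,pb=proj(P,np.c_[np.array([a,b]),[zw,zw]])
    t=np.linspace(.06,.94,n);c=pa+(pb-pa)*t[:,None]
    nn=np.array([-(pb-pa)[1],(pb-pa)[0]]);nn/=np.linalg.norm(nn)
    s=np.arange(-normal_px,normal_px+.01,.25)
    m=(c[:,None]+nn*s[None,:,None]).astype(np.float32)
    v=cv2.remap(g,m[...,0],m[...,1],cv2.INTER_LINEAR)
    gr=np.gradient(v,axis=1);return c,nn,s,v,gr
E
python3 - <<'E'
from meas import *
for w in('w1','w2'):
    im=cv2.imread(f'pics/{w}.png');d=np.load(f'pics/{w}.npy');P=pickle.load(open(f'pics/{w}.pkl','rb'))
    W=np.zeros((480,640,3));ok=d>0;W[ok]=world(P,d)
    hsv=cv2.cvtColor(im,cv2.COLOR_BGR2HSV)
    z=W[...,2]
    def top(zc,tol,extra=None):
        m=ok&(abs(z-zc)<tol)
        if extra is not None:m&=extra
        m=m.astype(np.uint8);n,l,st,_=cv2.connectedComponentsWithStats(m)
        return [(l==i) for i in np.argsort(-st[1:,4])[:3]+1]
    def rect(m,zc):
        v,u=np.nonzero(m);X=ray(P,np.c_[u,v],zc)[:,:2]*1000
        return cv2.minAreaRect(X.astype(np.float32)),len(u),X.mean(0)
    if w=='w1':
        low=hsv[...,1]<90
        for zc,tol,n in((.024,.005,'box'),(.046,.005,'stops'),(.064,.004,'wheel'),(.107,.006,'knob')):
            for m in top(zc,tol):
                v,u=np.nonzero(m)
                if len(u)<60: continue
                print(n,rect(m,zc),np.round(np.median(z[m]),4), cv2.minEnclosingCircle((ray(P,np.c_[u,v],zc)[:,:2]*1000).astype(np.float32)))
    else:
        for zc,tol,n in((.012,.004,'sq'),(.050,.006,'knob')):
            for m in top(zc,tol,None):
                v,u=np.nonzero(m)
                if len(u)<60: continue
                print(n,rect(m,zc),np.round(np.median(z[m]),4),u.min(),u.max(),v.min(),v.max(),cv2.minEnclosingCircle((ray(P,np.c_[u,v],zc)[:,:2]*1000).astype(np.float32)))
    print('desk',np.median(z[ok&(abs(z)<.008)]))
E
```

```text
box (((509.2220458984375, 149.91685485839844), (329.279296875, 258.6300354003906), 78.1307601928711), 35178, array([496.57317291, 157.23572498])) 0.0249 ((509.404052734375, 150.04331970214844), 207.583251953125)
box (((779.063720703125, 39.877784729003906), (76.2551498413086, 37.6025390625), 71.74332427978516), 261, array([781.85003777,  49.37684076])) 0.0244 ((792.1893310546875, 35.38785171508789), 38.2943000793457)
box (((90.5521011352539, -48.64451217651367), (15.453733444213867, 15.147588729858398), 74.0617446899414), 66, array([ 88.51995984, -47.48912823])) 0.0222 ((89.32919311523438, -48.69902801513672), 9.745882034301758)
stops (((527.7785034179688, 145.58804321289062), (320.1106872558594, 201.4481964111328), 78.16021728515625), 6390, array([587.29872129, 158.01608538])) 0.0465 ((585.513916015625, 133.9468231201172), 164.3893280029297)
stops (((794.7769165039062, 34.908607482910156), (44.72133255004883, 71.8871078491211), 13.64496898651123), 292, array([781.85709281,  49.93543296])) 0.046 ((792.19189453125, 34.72937774658203), 39.66571044921875)
wheel (((521.6846923828125, 260
[... 1132 characters left out ...]
83203125), (65.59727478027344, 98.79151916503906), 41.933509826660156), 889, array([ 335.33263267, -601.31788039])) 0.0086 189 249 387 440 ((331.34307861328125, -601.789306640625), 54.341827392578125)
sq (((155.9014129638672, -705.7836303710938), (78.78680419921875, 67.68443298339844), 0.10807142406702042), 677, array([ 161.55734337, -712.51706924])) 0.0087 90 138 448 479 ((156.7473602294922, -709.9550170898438), 48.089046478271484)
knob (((473.9288024902344, -322.93133544921875), (22.29764747619629, 23.95085906982422), 0.10273449122905731), 314, array([ 474.07027048, -322.47387206])) 0.0505 297 316 243 262 ((473.8408203125, -322.6807861328125), 12.358429908752441)
desk 0.0006483988642542737
```

```bash
cat > geo.py <<'E'
import numpy as np
TH=np.deg2rad(-11.86);BX=np.array([np.cos(TH),np.sin(TH)]);BY=np.array([-BX[1],BX[0]])
O=np.array([.5092,.1499])-.035*BY
AX=np.array([.5220,.2600]);KN=np.array([.4918,.2855])
def b2w(x,y): return O+x*BX+y*BY
def w2b(p): q=np.asarray(p)[...,:2]-O; return np.stack([q@BX,q@BY],-1)
E
python3 - <<'E'
from meas import *; from geo import *
im=cv2.imread('pics/w1.png');d=np.load('pics/w1.npy');P=pickle.load(open('pics/w1.pkl','rb'))
ok=d>0;W=np.zeros((480,640,3));W[ok]=world(P,d)
m=ok&(abs(W[...,2]-.046)<.004);v,u=np.nonzero(m);b=w2b(ray(P,np.c_[u,v],.046))*1000
k=(b[:,0]>-75)&(b[:,0]<90)&(abs(b[:,1]-60)<60);q=b[k]
for x0 in range(-70,90,20):
    s=q[abs(q[:,0]-x0)<10];print(x0,np.percentile(s[:,1],[3,97]))
k=(abs(b[:,0]-110)<25)&(b[:,1]<20);print('back face',np.percentile(b[k][:,0],[3,97]),b[k][:,1].min())
print(w2b(AX)*1000,w2b(KN)*1000,b2w(.1,.03),b2w(.045,-.025))
ctrl.movep([*KN,0.17],quat(0))
s0=get_state();print(s0['time'],s0['tcp_pos'],s0['contact_force'])
ctrl.movel([*KN,0.076],max_speed=0.1)
ctrl.close_gripper(40)
s0=get_state();print(s0['time'],s0['tcp_pos'],s0['contact_force'],s0['width'])
im,d=vision.grab_frame('wrist');cv2.imwrite('pics/w3.png',im)
E
```

```text
-70 [61.88402128 77.76232199]
-50 [62.0062601  77.80855649]
-30 [61.86698428 77.75006938]
-10 [61.95889377 77.88062577]
10 [61.88664722 77.63801195]
30 [61.81517072 77.81914288]
50 [61.86210994 77.75285562]
70 [61.83999232 77.87311867]
back face [ 99.55673708 119.18299844] -125.42686770597172
[-10.10110826 145.38033164] [-44.89720561 164.12924118] [0.60603767 0.12445464] [0.54090811 0.08193239]
6.1667 [0.49261962 0.28432226 0.17014768] [-0.91619608 -0.15142652 -0.09673971]
7.8583 [0.4916901 0.2856743 0.0763227] [-2.43659361 -0.08885219  4.08372656] 0.020658540196260112
```

View pics/w3.png

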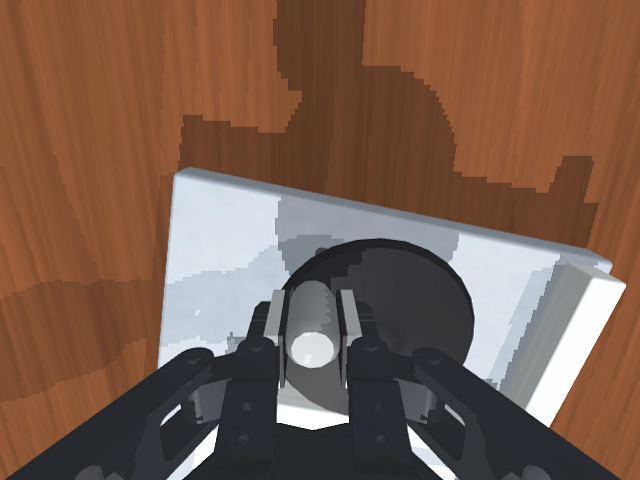

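```bash
cat > crank.py <<'E'
from h import *; from geo import *
def ang(s): p=np.array(s['tcp_pos'][:2])-AX;return np.arctan2(p[1],p[0])
def go(a0,tr,v=.12):
    a=a0-tr;ctrl.movel([*(AX+.040*np.array([np.cos(a),np.sin(a)])),.076],max_speed=v)
    s=get_state();f=np.array(s['contact_force'][:2]);t=np.array([np.sin(a),-np.cos(a)]);n=np.array([np.cos(a),np.sin(a)])
    p=np.array(s['tcp_pos'][:2])-AX
    return s,f@t,f@n,np.linalg.norm(p)
E
python3 - <<'E'
from crank import *
s=get_state();a0=ang(s);print('a0',a0,s['time'])
tr=0
while tr<2.1:
    tr+=.3;s,ft,fn,r=go(a0,tr);print(round(tr,2),round(s['time'],2),'ft %.1f fn %.1f fz %.1f r %.4f'%(ft,fn,s['contact_force'][2],r),'act %.2f'%((a0-ang(s))%(2*np.pi)),s['width'].round(4))
    if abs(ft)>15 or abs(fn)>25: break
open('a0.txt','w').write(f'{a0} {tr}')
E
```

```text
a0 2.439494059405011 7.9083Traceback (most recent call last):
  File "<stdin>", line 5, in <module>
AttributeError: 'float' object has no attribute 'round'
```

Run:
```python
from crank import *
a0=2.439494059405011
tr=0.3
while tr<2.1:
    tr+=.3;s,ft,fn,r=go(a0,tr);print(round(tr,2),round(s['time'],2),'ft %.1f fn %.1f fz %.1f r %.4f'%(ft,fn,s['contact_force'][2],r),'act %.2f'%((a0-ang(s))%(2*np.pi)),round(s['width'],4))
    if abs(ft)>15 or abs(fn)>25: break
open('a0.txt','w').write(f'{a0} {tr}')
im,d=vision.grab_frame('wrist');cv2.imwrite('pics/w4.png',im)
```

```text
0.6 8.41 ft 2.4 fn -1.4 fz 2.7 r 0.0397 act 0.63 0.0208
0.9 8.66 ft 3.5 fn -1.2 fz 4.2 r 0.0397 act 0.93 0.0205
1.2 8.91 ft 3.0 fn -1.5 fz 5.4 r 0.0397 act 1.23 0.0208
1.5 9.16 ft 2.4 fn -0.3 fz 5.5 r 0.0398 act 1.53 0.0208
1.8 9.41 ft 1.4 fn -1.2 fz 6.9 r 0.0399 act 1.83 0.0206
2.1 9.66 ft 1.5 fn -1.7 fz 7.5 r 0.0400 act 2.13 0.0207
```

View pics/w4.png

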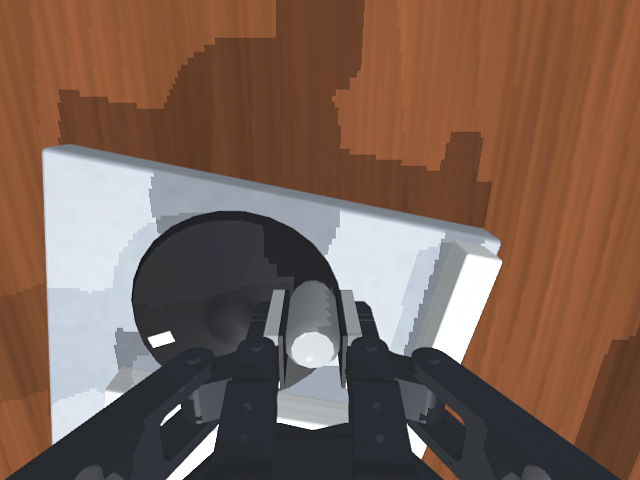

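Run:
```python
from crank import *
a0=2.439494059405011
tr=2.1
fl=None
while tr<7.75:
    tr+=.3 if tr<6.5 else .04
    s,ft,fn,r=go(a0,tr,.12 if tr<6.6 else .05);print(round(tr,2),round(s['time'],2),'ft %.1f fn %.1f fz %.1f r %.4f'%(ft,fn,s['contact_force'][2],r),'act %.3f'%((a0-ang(s))%(2*np.pi)),round(s['width'],4))
    if abs(ft)>12 or abs(fn)>25: break
open('a0.txt','w').write(f'{a0} {tr}')
im,d=vision.grab_frame('wrist');cv2.imwrite('pics/w5.png',im)
```

```text
2.4 9.96 ft 2.5 fn -1.4 fz 7.6 r 0.0401 act 2.427 0.0207
2.7 10.21 ft 1.9 fn -0.8 fz 7.2 r 0.0402 act 2.727 0.0206
3.0 10.46 ft 2.6 fn -1.0 fz 7.3 r 0.0402 act 3.026 0.0208
3.3 10.71 ft 2.1 fn 0.0 fz 7.5 r 0.0403 act 3.326 0.0208
3.6 10.96 ft 1.8 fn -0.1 fz 7.9 r 0.0403 act 3.624 0.0207
3.9 11.21 ft 2.0 fn -0.1 fz 8.3 r 0.0404 act 3.925 0.0207
4.2 11.46 ft 2.4 fn 0.4 fz 8.3 r 0.0403 act 4.229 0.0207
4.5 11.71 ft 2.5 fn 0.7 fz 9.0 r 0.0403 act 4.530 0.0208
4.8 11.96 ft 1.9 fn 1.2 fz 7.7 r 0.0402 act 4.829 0.0207
5.1 12.21 ft 3.5 fn 1.6 fz 8.0 r 0.0401 act 5.126 0.0206
5.4 12.46 ft 1.4 fn 0.4 fz 6.5 r 0.0400 act 5.423 0.0202
5.7 12.71 ft 2.2 fn 0.5 fz 6.9 r 0.0399 act 5.721 0.0204
6.0 12.96 ft 1.7 fn 0.3 fz 6.9 r 0.0399 act 6.020 0.0206
6.3 13.21 ft 1.4 fn 0.3 fz 6.8 r 0.0398 act 0.036 0.0205
6.6 13.46 ft 2.5 fn -0.7 fz 6.7 r 0.0397 act 0.340 0.0205
6.64 13.71 ft 0.0 fn 1.2 fz 8.6 r 0.0397 act 0.354 0.0206
6.68 13.96 ft -1.9 fn 0.5 fz 11.1 r 0.0397 act 0.384 0.0207
6.72 14.21 ft -2.6 fn 1.1 fz 9.2 r 0.0397 act 0.422 0.0204
6.76 14.46 ft -2.6 fn 0.2 fz 10.7 r 0.0397 act 0.461 0.0204
6.8 14.71 ft -2.2 fn 1.1 fz 9.6 r 0.0397 act 0.502 0.0206
6.84 14.96 ft -1.6 fn -0.0 fz 10.1 r 0.0397 act 0.543 0.0206
6.88 15.21 ft -2.5 fn 0.1 fz 9.7 r 0.0397 act 0.583 0.0202
6.92 15.46 ft -2.3 fn 0.4 fz 9.2 r 0.0397 act 0.624 0.0202
6.96 15.71 ft -1.9 fn 0.1 fz 9.9 r 0.0397 act 0.664 0.0205
7.0 15.96 ft -2.3 fn 1.1 fz 10.5 r 0.0396 act 0.703 0.0203
7.04 16.21 ft -6.4 fn -0.1 fz 12.8 r 0.0397 act 0.706 0.02
7.08 16.46 ft -10.3 fn -1.9 fz 15.8 r 0.0397 act 0.709 0.0203
7.12 16.71 ft -14.7 fn -1.7 fz 19.2 r 0.0397 act 0.711 0.0206
```

View pics/w5.png

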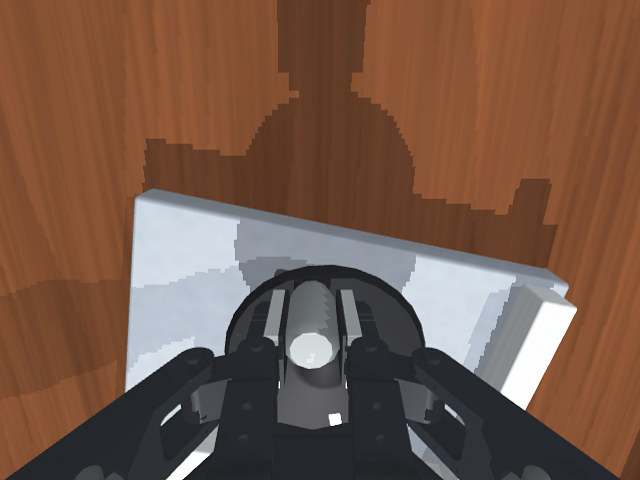

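Run:
```python
from crank import *
a0=2.439494059405011
s,ft,fn,r=go(a0,7.03,.05);print(ft,fn,s['contact_force'])
ctrl.ungrasp()
ctrl.movel([*s['tcp_pos'][:2],.16],max_speed=.15)
ctrl.movep([0.50,0.20,0.25],quat(0))
st=get_state();im,d=vision.grab_frame('wrist');cv2.imwrite('pics/w6.png',im);P=campose('wrist',st);print(st['time'],st['contact_force'])
W=np.zeros((480,640,3));ok=d>0;W[ok]=world(P,d)
m=ok&(abs(W[...,2]-.046)<.004);v,u=np.nonzero(m);b=w2b(ray(P,np.c_[u,v],.046))*1000
q=b[(b[:,0]>-75)&(b[:,0]<90)&(b[:,1]<90)&(b[:,1]>0)]
for x0 in range(-70,90,40):
    s=q[abs(q[:,0]-x0)<10];print(x0,len(s),np.percentile(s[:,1],[3,97]) if len(s) else '')
k=(abs(b[:,0]-110)<25)&(b[:,1]<20);print('back',np.percentile(b[k][:,0],[3,97]) if k.any() else '')
m=ok&(abs(W[...,2]-.107)<.006)&(abs(W[...,0]-.52)<.08)&(abs(W[...,1]-.26)<.08);v,u=np.nonzero(m);print('knob',ray(P,np.c_[u,v],.107).mean(0),len(u))
```

```text
-5.836772674051747 -0.1410117668248903 [-5.77632788 -0.8496092  11.83564844]
18.9583 [0.77642824 0.53131166 0.1758645 ]
-70 235 [30.37835731 46.43592253]
-30 307 [30.43275972 46.3549901 ]
10 302 [30.39910558 46.44568072]
50 295 [30.44442459 46.37305162]
back [ 99.10239445 119.04649464]
knob [0.51512287 0.29866068 0.107     ] 708
```

View pics/w6.png

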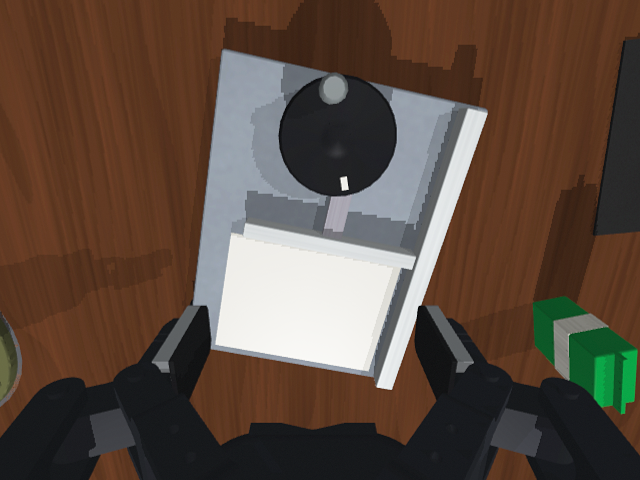

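The wheel is at its end: the knob is at (333,90), and the side stop's face (row ~245) measures box y ≈ 30 mm, so it is home. Next is the square.

Run:
```python
from h import *; from geo import *
ps=np.deg2rad(2.04)
ctrl.movep([.474,-.3227,.13],quat(ps))
ctrl.movel([.474,-.3227,.018],max_speed=.1)
ctrl.close_gripper(60)
s=get_state();print(s['time'],s['tcp_pos'],s['contact_force'],s['width'])
ctrl.movel([.474,-.3227,.11],max_speed=.1)
st=get_state();im,d=vision.grab_frame('wrist');cv2.imwrite('pics/w7.png',im);print(st['time'],st['contact_force'],st['width'])
im,d=vision.grab_frame('side');cv2.imwrite('pics/s7.png',im[100:400,250:550])
```

```text
22.8167 [ 0.47423158 -0.32280082  0.01837823] [-0.37246395  0.54142617  4.69176374] 0.02209598768939232
23.8833 [ 0.10907823 -0.58188175 -5.32922527] 0.02245076217743683
```

View pics/w7.png

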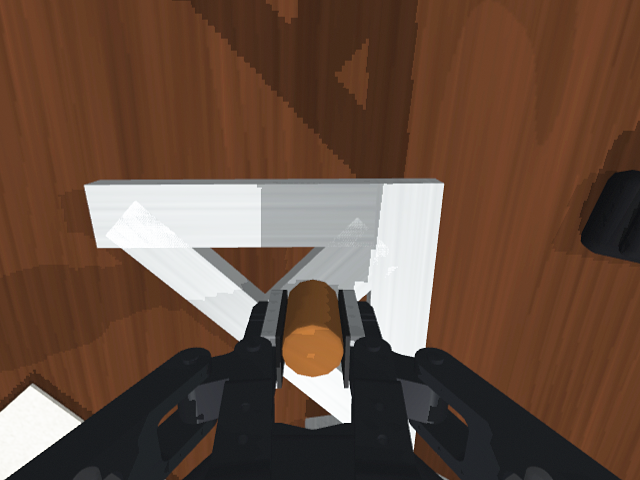

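View pics/s7.png

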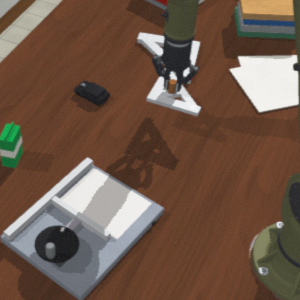

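Run:
```python
from h import *
st=get_state();P=campose('wrist',st);R=rot(st['eef_rot']).as_matrix();p=np.array(st['tcp_pos']);print(p,np.rad2deg(np.arctan2(R[1,1],R[0,1])))
X=R[:2,1];Y=np.array([-X[1],X[0]])
for a,b in((55,55),(-95,55),(55,-95)):
    q=p[:2]+(a*X+b*Y)/1000
    print(a,b,proj(P,[*q,p[2]-.018+.012]),proj(P,[*q,p[2]-.018]))
```

```text
[ 0.47355291 -0.32243709  0.10920064] 2.0451967966824545
55 55 [[444.66822695 182.78474026]] [[435.4147274  177.69523847]]
-95 55 [[ 84.3859728  182.74677102]] [[100.43124423 177.66802985]]
55 -95 [[412.34893747 453.03602126]] [[406.98355483 434.52665303]]
```

Run:
```python
from h import *; from geo import *
ps=TH
t=b2w(.045-.010,-.025-.010)
ctrl.movep([.50,-.12,.13],quat((np.deg2rad(2.04)+TH)/2))
ctrl.movep([*t,.12],quat(ps))
ctrl.movel([*t,.052],max_speed=.1)
for z in (.046,.044,.043,.042,.041,.040):
    ctrl.movel([*t,z],max_speed=.05)
    s=get_state();print(s['time'],z,np.round(s['tcp_pos'],4),np.round(s['contact_force'],1),np.round(s['wrist_torque'],2))
    if s['contact_force'][2]>0: break
st=get_state();im,d=vision.grab_frame('wrist');cv2.imwrite('pics/w8.png',im)
```

```text
26.725 0.046 [0.529  0.0742 0.046 ] [ 0.7 -0.1 -5.2] [ 0.03 -0.06  0.05]
26.975 0.044 [0.529  0.0742 0.044 ] [-0.4  0.3 -5.2] [ 0.01  0.06 -0.03]
27.225 0.043 [0.5291 0.0742 0.043 ] [ 0.9  0.6 -5.4] [-0.01 -0.   -0.01]
27.475 0.042 [0.5292 0.0743 0.0424] [-0.8 -1.2  1.6] [-0.06  0.31 -0.02]
```

View pics/w8.png

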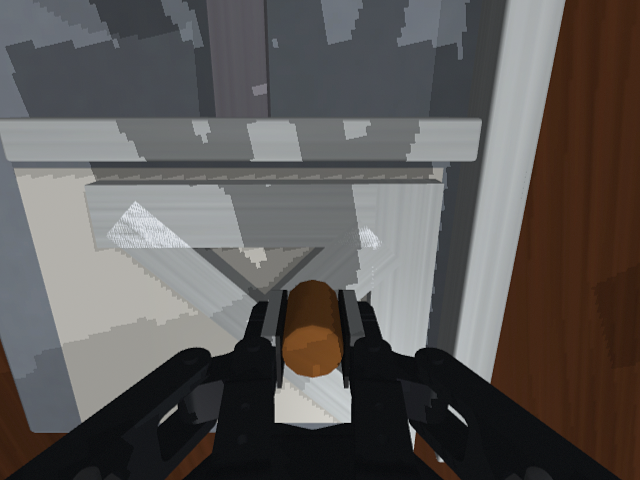

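```bash
cat > push.py <<'E'
from h import *; from geo import *
def step(bx,by,z,v=.05):
    t=b2w(bx,by);ctrl.movel([*t,z],max_speed=v)
    s=get_state();f=np.array(s['contact_force']);b=w2b(s['tcp_pos'])*1000;R=rot(s['eef_rot']).as_matrix()
    print('%.2f cmd %.1f %.1f %.1f | act %.2f %.2f z %.2f yaw %.2f | fx %.1f fy %.1f fz %.1f | tq %s'%(s['time'],bx*1e3,by*1e3,z*1e3,b[0],b[1],s['tcp_pos'][2]*1e3,np.rad2deg(np.arctan2(R[1,1],R[0,1])),f[:2]@BX,f[:2]@BY,f[2],np.round(s['wrist_torque'],2)))
    return f[:2]@BX,f[:2]@BY,f[2],b
E
python3 - <<'E'
from push import *
z=.0415;x,y=.035,-.035
fx,fy,fz,b=step(.042,y,z)
x=.042
while fx>-6 and x<.052: x+=.001;fx,fy,fz,b=step(x,y,z)
fx,fy,fz,b=step(x,-.028,z);y=-.028
while fy>-6 and y<-.018: y+=.001;fx,fy,fz,b=step(x,y,z)
open('xy.txt','w').write(f'{x} {y}')
im,d=vision.grab_frame('wrist');cv2.imwrite('pics/w9.png',im)
E
```

```text
27.82 cmd 42.0 -35.0 41.5 | act 42.72 -34.51 z 42.33 yaw -11.85 | fx -2.4 fy 0.6 fz 6.5 | tq [-0.    0.44  0.01]
28.07 cmd 43.0 -35.0 41.5 | act 43.00 -34.51 z 42.31 yaw -11.84 | fx -3.5 fy -0.0 fz 8.6 | tq [ 0.17  0.72 -0.01]
28.32 cmd 44.0 -35.0 41.5 | act 43.79 -34.51 z 42.31 yaw -11.83 | fx -3.9 fy -0.3 fz 8.3 | tq [ 0.14  0.86 -0.01]
28.57 cmd 45.0 -35.0 41.5 | act 44.63 -34.46 z 42.32 yaw -11.83 | fx -4.9 fy -0.1 fz 8.5 | tq [ 0.2   0.96 -0.01]
28.82 cmd 46.0 -35.0 41.5 | act 44.90 -34.43 z 42.31 yaw -11.83 | fx -7.6 fy -0.1 fz 11.3 | tq [ 0.3   1.34 -0.13]
29.11 cmd 46.0 -28.0 41.5 | act 44.96 -29.27 z 42.32 yaw -11.91 | fx -6.5 fy -4.0 fz 12.5 | tq [-0.61  1.42 -0.14]
29.36 cmd 46.0 -27.0 41.5 | act 44.96 -29.20 z 42.29 yaw -11.93 | fx -6.9 fy -6.8 fz 13.6 | tq [-1.01  1.49 -0.13]
```

View pics/w9.png

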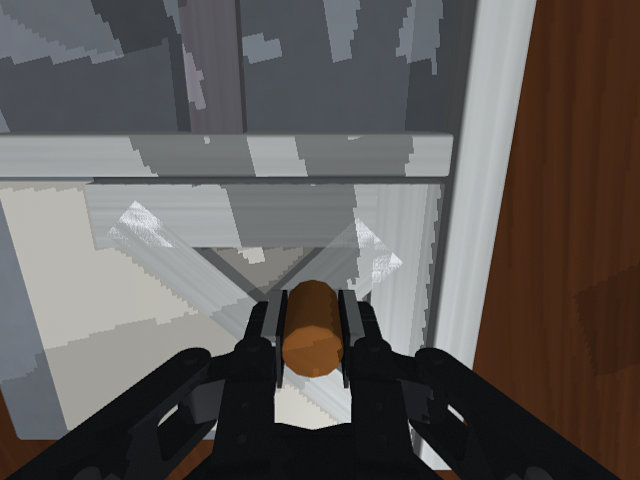

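Run:
```python
from push import *
x,y,z=.0448,-.027,.0425
fx,fy,fz,b=step(x,y,z)
while fy>-9 and y<-.018: y+=.001;fx,fy,fz,b=step(x,y,z)
open('xy.txt','w').write(f'{x} {y}')
im,d=vision.grab_frame('wrist');cv2.imwrite('pics/w10.png',im)
```

```text
29.66 cmd 44.8 -27.0 42.5 | act 44.76 -26.96 z 42.38 yaw -11.86 | fx -1.8 fy -0.6 fz -1.8 | tq [-0.23  0.23 -0.08]
29.91 cmd 44.8 -26.0 42.5 | act 44.89 -25.89 z 42.39 yaw -11.86 | fx -0.9 fy -0.8 fz -1.5 | tq [-0.19  0.22 -0.12]
30.16 cmd 44.8 -25.0 42.5 | act 44.86 -24.72 z 42.41 yaw -11.85 | fx -0.5 fy -0.1 fz -4.0 | tq [-0.07  0.06 -0.06]
30.41 cmd 44.8 -24.0 42.5 | act 44.78 -24.45 z 42.38 yaw -11.87 | fx -1.4 fy -2.5 fz -3.4 | tq [-0.57  0.1  -0.1 ]
30.66 cmd 44.8 -23.0 42.5 | act 44.75 -24.37 z 42.43 yaw -11.91 | fx -0.1 fy -6.5 fz -2.7 | tq [-1.06  0.24 -0.08]
30.91 cmd 44.8 -22.0 42.5 | act 44.75 -24.33 z 42.43 yaw -11.95 | fx -0.5 fy -7.3 fz -0.4 | tq [-1.53  0.32 -0.06]
31.16 cmd 44.8 -21.0 42.5 | act 44.72 -24.30 z 42.45 yaw -11.99 | fx 0.4 fy -10.3 fz 0.9 | tq [-1.98  0.42 -0.03]
```

View pics/w10.png

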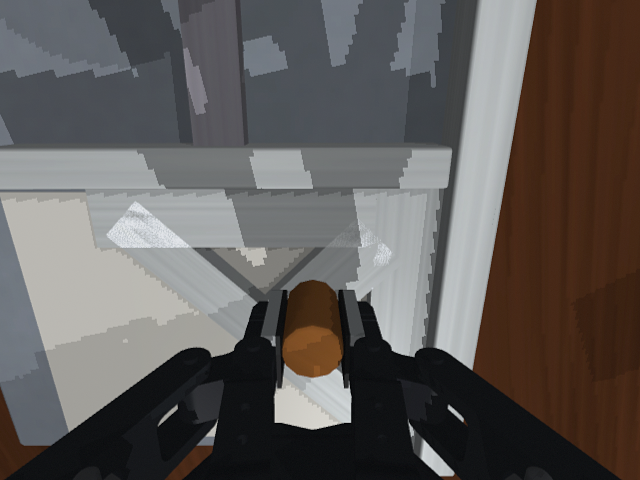

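Run:
```python
from push import *
x,y,z=.0448,-.0225,.0425
fx,fy,fz,b=step(x,y,z)
while fx>-11 and x<.054: x+=.001;fx,fy,fz,b=step(x,y,z)
open('xy.txt','w').write(f'{x} {y}')
im,d=vision.grab_frame('wrist');cv2.imwrite('pics/w11.png',im)
```

```text
31.46 cmd 44.8 -22.5 42.5 | act 44.74 -24.35 z 42.43 yaw -11.94 | fx -0.2 fy -7.1 fz -1.4 | tq [-1.42  0.25 -0.09]
31.71 cmd 45.8 -22.5 42.5 | act 44.91 -24.37 z 42.39 yaw -11.92 | fx -2.3 fy -7.2 fz 0.4 | tq [-1.32  0.72 -0.04]
31.96 cmd 46.8 -22.5 42.5 | act 44.97 -24.38 z 42.38 yaw -11.91 | fx -6.1 fy -7.4 fz 3.3 | tq [-1.16  1.2  -0.12]
32.21 cmd 47.8 -22.5 42.5 | act 44.94 -24.40 z 42.38 yaw -11.88 | fx -8.2 fy -7.4 fz 7.0 | tq [-1.06  1.81 -0.12]
32.46 cmd 48.8 -22.5 42.5 | act 44.96 -24.41 z 42.39 yaw -11.86 | fx -11.7 fy -7.5 fz 9.6 | tq [-0.96  2.28 -0.18]
```

View pics/w11.png

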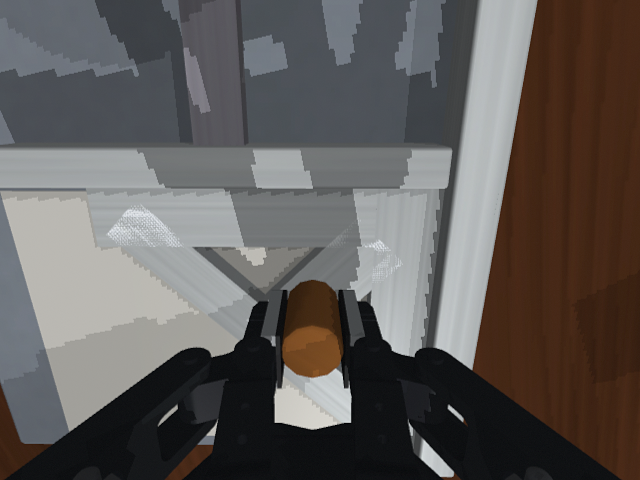

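Run:
```python
from push import *
fx,fy,fz,b=step(.0488,-.0205,.0425)
st=get_state();im,d=vision.grab_frame('wrist');cv2.imwrite('pics/w12.png',im);P=campose('wrist',st)
cv2.imwrite('pics/w12z.png',cv2.resize(im[150:470,60:480],None,fx=1.9,fy=1.8,interpolation=cv2.INTER_CUBIC))
W=np.zeros((480,640,3));ok=d>0;W[ok]=world(P,d)
b=w2b(W)*1000;z=W[...,2]*1000
# square legs interior
m1=ok&(b[...,0]>-40)&(b[...,0]<92)&(b[...,1]>14)&(b[...,1]<26)&(abs(z-36)<6)
m2=ok&(b[...,0]>84)&(b[...,0]<96)&(b[...,1]>-100)&(b[...,1]<20)&(abs(z-36)<6)
m=m1|m2;A=np.c_[b[m],np.ones(m.sum())];c,*_=np.linalg.lstsq(A,z[m],rcond=None)
print('tilt deg',np.rad2deg(np.arctan(c[:2])),'z at corner',c@[100,30,1],'res',np.std(A@c-z[m]),m1.sum(),m2.sum())
pl=ok&(abs(z-24)<3)&(b[...,0]>-120)&(b[...,0]<95)&(b[...,1]<150)
A=np.c_[b[pl],np.ones(pl.sum())];cp,*_=np.linalg.lstsq(A,z[pl],rcond=None);print('plate tilt',np.rad2deg(np.arctan(cp[:2])),cp@[100,30,1],pl.sum())
# edges at top height
top=ok&(z>33)&(z<40)
for y0 in range(-60,25,15):
    r=b[...,0][top&(abs(b[...,1]-y0)<4)];print('y',y0,'xmax top',len(r),np.percentile(r,99) if len(r) else '', 'stop xmin',np.percentile(b[...,0][ok&(z>43)&(z<50)&(abs(b[...,1]-y0)<4)&(b[...,0]>85)],1))
for x0 in range(-40,95,20):
    r=b[...,1][top&(abs(b[...,0]-x0)<4)];print('x',x0,'ymax top',len(r),np.percentile(r,99) if len(r) else '', 'stop ymin',np.percentile(b[...,1][ok&(z>43)&(z<50)&(abs(b[...,0]-x0)<4)&(b[...,1]>15)],1))
for cam in('scene','side'):
    im,d=vision.grab_frame(cam);c=(330,160,150,130) if cam=='scene' else (240,250,190,150)
    cv2.imwrite(f'pics/{cam}12.png',cv2.resize(im[c[1]:c[1]+c[3],c[0]:c[0]+c[2]],None,fx=4,fy=4,interpolation=cv2.INTER_CUBIC))
```

```text
32.76 cmd 48.8 -20.5 42.5 | act 44.94 -24.41 z 42.38 yaw -11.93 | fx -11.7 fy -12.7 fz 10.7 | tq [-1.92  2.49 -0.  ]
tilt deg [-0.07849795 -0.06790186] z at corner 36.421486706426734 res 0.5944340983313959 8463 3847
plate tilt [-0.00128803 -0.22788019] 24.634163675507192 92156
y -60 xmax top 31 83.8939344533935 stop xmin 119.8465956156615
y -45 xmax top 746 100.06216473850657 stop xmin 99.73339851427646
y -30 xmax top 1640 100.0973539360572 stop xmin 99.73762286556136
y -15 xmax top 3332 99.85339595196183 stop xmin 99.78228176127068
y 0 xmax top 3889 99.83499379323524 stop xmin 99.76357722432999
y 15 xmax top 6289 99.71456961922749 stop xmin 99.73982196499891
x -40 ymax top 1138 46.10213862513506 stop ymin 30.44440924356292
x -20 ymax top 1807 46.08015727665862 stop ymin 30.462119978974552
x 0 ymax top 4120 94.75860348533466 stop ymin 30.462696944115258
x 20 ymax top 2278 95.09885214209329 stop ymin 30.52938846098861
x 40 ymax top 1718 46.06503874886775 stop ymin 30.456227651189096
x 60 ymax top 2554 46.02137387461803 stop ymin 30.49384246445702
x 80 ymax top 2724 46.036191820989636 stop ymin 30.526931541652043
```

View pics/w12z.png

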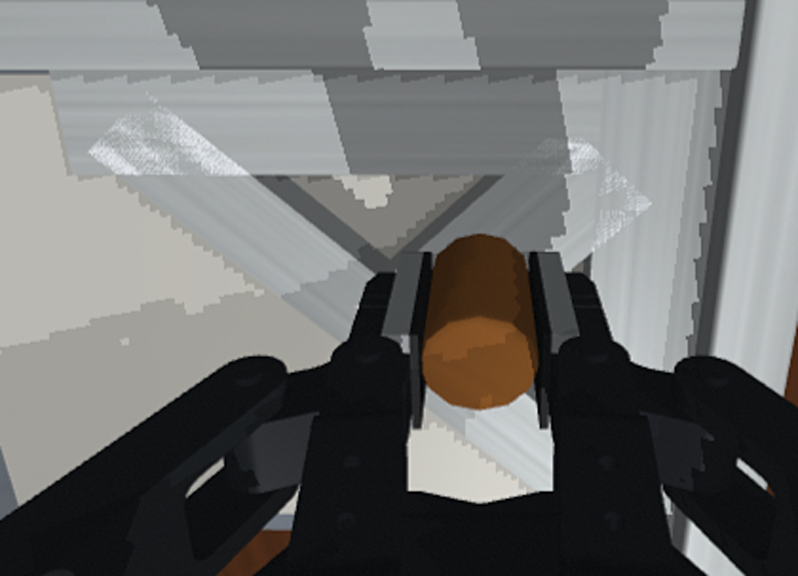

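View pics/side12.png

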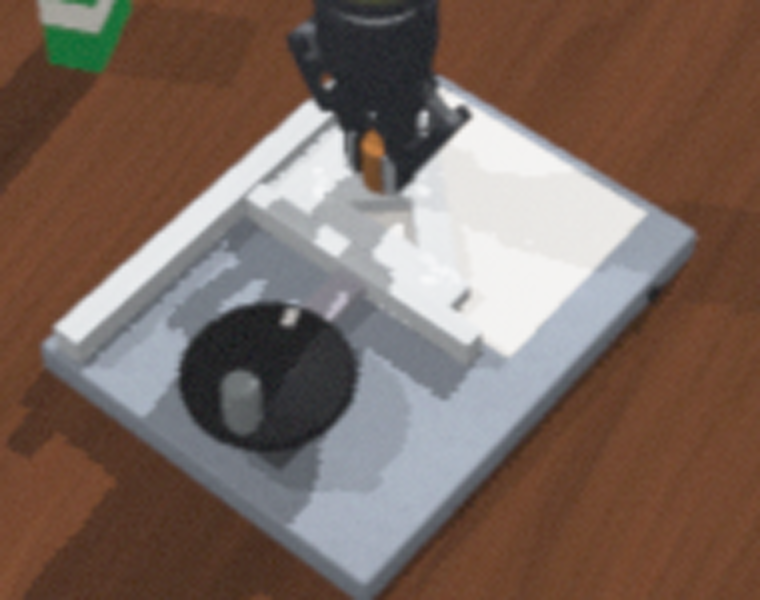

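Run:
```python
from push import *
st=get_state();im,d=vision.grab_frame('wrist');P=campose('wrist',st)
g=cv2.cvtColor(im,cv2.COLOR_BGR2GRAY).astype(float)
W=np.zeros((480,640,3));ok=d>0;W[ok]=world(P,d);b=w2b(W)*1000;z=W[...,2]*1000
v,u=np.indices(d.shape)
# depth-step boundaries: outer top y-edge (square vs stop front face/top), inner y-edge, per column
def per_col(cols,r0,r1,zw,th,sgn):
    pts=[]
    for c in cols:
        col=z[r0:r1,c];k=np.nonzero((col[:-1]>th)&(col[1:]<=th) if sgn>0 else (col[:-1]<=th)&(col[1:]>th))[0]
        if len(k): i=k[0];f=(col[i]-th)/(col[i]-col[i+1]);pts.append([c,r0+i+f])
    q=w2b(ray(P,pts,zw/1000))*1000;p=np.polyfit(q[:,0],q[:,1],1);return np.rad2deg(np.arctan(p[0])),np.polyval(p,100),len(pts),np.std(np.polyval(p,q[:,0])-q[:,1])
print('stop/square boundary (top z41)',per_col(range(95,430),150,230,36,41,1))
print('left inner edge',per_col(range(105,125),200,280,36,30,1))
print('stop rear top edge',per_col(range(20,430),120,180,46,40,-1))
for r in(200,215,230): print(r,[(c,round(z[r,c],1),np.round(b[r,c],1).tolist()) for c in range(424,462,3)])
```

```text
stop/square boundary (top z41) (np.float64(0.2024503535739343), np.float64(29.976166427333432), 335, np.float64(3.685149625620653))
left inner edge (np.float64(39.45369555028223), np.float64(122.02465712361126), 20, np.float64(5.633590920715097))
stop rear top edge (np.float64(-0.06669727916509385), np.float64(47.495788738876634), 410, np.float64(2.5539157942694852))
200 [(424, np.float64(36.7), [91.8, 23.4]), (427, np.float64(36.7), [93.1, 23.4]), (430, np.float64(36.0), [94.5, 23.2]), (433, np.float64(36.7), [95.6, 23.4]), (436, np.float64(36.9), [96.8, 23.4]), (439, np.float64(36.7), [98.1, 23.4]), (442, np.float64(34.9), [100.0, 22.9]), (445, np.float64(37.4), [100.3, 23.6]), (448, np.float64(41.7), [100.0, 24.6]), (451, np.float64(45.1), [99.9, 25.5]), (454, np.float64(45.8), [100.8, 25.7]), (457, np.float64(46.4), [101.7, 25.8]), (460, np.float64(45.7), [103.2, 25.6])]
215 [(424, np.float64(36.0), [92.7, 16.6]), (427, np.float64(36.7), [93.8, 16.8]), (430, np.float64(36.2), [95.2, 16.7]), (433, np.float64(36.3), [96.4, 16.7]), (436, np.float64(36.1), [97.8, 16.7]), (439, np.float64(35.4), [99.3, 16.5]), (442, np.float64(38.1), [99.6, 17.3]), (445, np.float64(40.8), [99.9, 18.0]), (448, np.float64(43.4), [100.1, 18.8]), (451, np.float64(46.7), [100.0, 19.8]), (454, np.float64(46.3), [101.4, 19.7]), (457, np.float64(45.9), [102.7, 19.5]), (460, np.float64(46.8), [103.5, 19.8])]
230 [(424, np.float64(36.1), [93.3, 9.9]), (427, np.float64(36.3), [94.6, 10.0]), (430, np.float64(35.8), [96.0, 9.8]), (433, np.float64(36.8), [97.0, 10.1]), (436, np.float64(37.0), [98.2, 10.2]), (439, np.float64(36.5), [99.7, 10.0]), (442, np.float64(39.7), [99.8, 11.1]), (445, np.float64(43.0), [99.8, 12.3]), (448, np.float64(45.7), [100.0, 13.1]), (451, np.float64(46.9), [100.7, 13.6]), (454, np.float64(46.6), [102.1, 13.5]), (457, np.float64(47.1), [103.1, 13.6]), (460, np.float64(46.4), [104.6, 13.4])]
```

Run:
```python
from push import *
ctrl.close_gripper(25)
fx,fy,fz,b=step(.0488,-.0205,.0425);print(get_state()['width'])
t=b2w(.0488,-.0205)
for dy in(.8,-.8,0):
    ctrl.movel([*t,.0425],frame=quat(TH+np.deg2rad(dy)),max_speed=.05)
    s=get_state();R=rot(s['eef_rot']).as_matrix();f=np.array(s['contact_force']);print(dy,'yaw',np.rad2deg(np.arctan2(R[1,1],R[0,1])),'tz',s['wrist_torque'],f[:2]@BX,f[:2]@BY,f[2],w2b(s['tcp_pos'])*1000)
ctrl.close_gripper(60)
fx,fy,fz,b=step(.0488,-.0205,.0425);print(get_state()['width'])
im,d=vision.grab_frame('wrist');cv2.imwrite('pics/w13.png',im)
```

```text
33.42 cmd 48.8 -20.5 42.5 | act 44.95 -24.36 z 42.36 yaw -11.93 | fx -11.6 fy -12.8 fz 12.0 | tq [-1.93  2.43 -0.1 ]
0.022786423179354615
0.8 yaw -11.192302992448308 tz [-1.89725109  2.50868023 -0.46864328] -12.428414811349999 -13.13422541683616 11.298353762088203 [ 44.92862935 -24.37436259]
-0.8 yaw -12.685630192532999 tz [-1.90370549  2.41255419  0.27447001] -11.03741992037578 -11.871881092780438 11.24280013519874 [ 44.9436384  -24.41358211]
0 yaw -11.926765479977178 tz [-1.88209206  2.47896384 -0.05261409] -12.50923139398727 -12.755814125983596 11.094805153414505 [ 44.94448071 -24.39769749]
34.64 cmd 48.8 -20.5 42.5 | act 44.93 -24.40 z 42.38 yaw -11.93 | fx -12.2 fy -12.1 fz 11.2 | tq [-1.92  2.42 -0.04]
0.022207820906117986
```

View pics/w13.png

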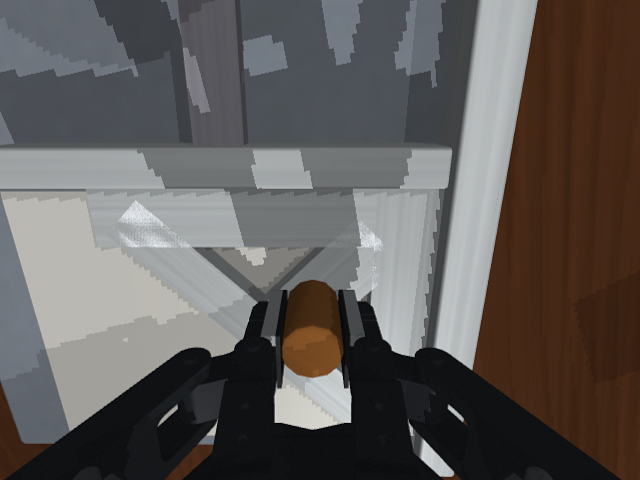

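Run:
```python
from push import *
s=get_state();f=np.array(s['contact_force']);print(s['time'],f[:2]@BX,f[:2]@BY,f[2],s['width'],w2b(s['tcp_pos'])*1000)
ticket.close_job()
```

```text
34.6917 -11.996261336255506 -13.056713420973828 10.243399966962565 0.022459933817350133 [ 44.93664726 -24.38645238]
the job is handed in; nothing more can be done
```

I wound the handwheel clockwise about 7.0 rad to its hard end, then placed the smaller set square and pressed its corner into the two stops. I handed the job in at 34.7 s, still gripping the square and pushing.

- **Handwheel and side stop:** The force at the crank rose sharply at the end of travel. A picture taken afterwards put the side stop's face at box y ≈ 30 mm, which is fully home.
- **Square against the stops:** It was held with about 12 N on the back stop, 13 N on the side stop and 10 N downwards.
    - **Position:** The knob sat at box (44.9, -24.4) mm, against a nominal (45, -25).
    - **Flatness:** The square lay flat to within about 0.1°, with its top about 36 mm above the desk.
    - **Gaps:** The camera showed no gap along either stop.
    - **Alignment:** Twisting the grip ±0.8° gave equal and opposite resistance and did not shift the knob, so I take the edges as flush.

**Checks that failed or disagreed:**
- On the first push towards the side stop, friction held the square about 5 mm short. I eased the downward force and pushed again until it made contact.
- One attempt to fit the edge angle from the depth picture was too noisy to use, so the alignment rests on the twist test and the pictures.
- I planned clear of the mouse, carton and mug and never went near them, but I did not measure their positions again at the end.

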